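# Draw the dropped retaining ring out from under the guard

## Robot

A 6-joint arm with a two-finger parallel gripper is mounted at the origin on the work surface. World frame = base frame: x ahead of the robot, y to its left, z up, the work surface at z = 0. Lengths are in m, angles in rad, forces in N, time in s.
With the tool pointing down it reaches from about 0.375 to 0.975 m from the base axis. Payload 3.8 kg.
Tool frame: the origin (TCP) lies between the finger pads; the fingertips stand 8 mm ahead of it and the grasp point (between the pads) lies 11 mm behind it; z points along the fingers, y is the direction in which the jaws open and shut (so a half turn about z gives the same grasp; the last joint's range is limited). The gripper opens to 88 mm and grips with 3 to 60 N. Pads are 18 mm wide; open, the fingers measure 123 mm over their backs; the gripper's body (75 mm by 187 mm) begins 45 mm behind the grasp point.
Start: joints at [-1.257, 0.264, 1.604, -0, 1.274, -0.037], TCP at [0.232, -0.634, 0.247] pointing down, gripper open.
Joint ranges: [-2.63, 2.63], [-0.94, 2.18], [0.31, 2.57], [-1.31, 4.45], [0, 2.66], [-2.55, 2.55]. Speed limits (rad/s): [2.57, 2.57, 3.14, 3.14, 3.14, 3.14].

## Interface

Orientations are given as a unit quaternion [w, x, y, z].
In Python, from plant import ctrl gives the robot as it stands.
- The arm moves only by the shell command python3 -m pendant 'ROWS'. ROWS is JSON, a list of rows, each a list of 3 entries, a list of its own where there are three numbers: the turn, a rotation vector about the tool's x, y, z in degrees, then the shift along the tool's x, y, z in cm, then the gripper's target within -1 to 1 (fully open at 1, half-way at 0, shut at -1). A call has 1 to 5 rows; each row shifts and turns the pose as measured when the row begins, along the tool's axes as they then stand; what a row does not reach is not made up. A row lasts 1/8 s, in which the tool goes at most 62.5 mm and 10.7 degrees, less where a joint would pass 70% of its speed; a pose out of reach is approached as far as the arm can. A call is refused whole if a number of a shift passes 6.25 or a number of a turn 10.7, either way. A call with a gripper value outside its range is refused whole. The fingers move at their own pace and stop on an object; the grip force is fixed at half the most. Time passes only in rows, so rows that do not move let the fingers close. It gives the time, the measured TCP pose, the force and the opening at its end, in the units of the state.
- ctrl.get_obs(): the state, without advancing time (a new reading comes with each control period).
- ctrl.get_image(name): name is "side" or "top"; returns the picture (480x640x3 uint8, red, green, blue); there is no depth.
- ctrl.get_calibration(name): a dict with "camera_matrix" (3x3 intrinsics, pixels), "world_from_camera" (4x4, takes a point from camera to world coordinates). Camera axes: x right, y down, z forward; pixel columns grow to the right and rows downward; lengths in m; the calibration is good to about 2 mm. A picture is of the moment at which its call begins. get_calibration takes no time and is no camera call.
- ctrl.job_done(): hands the job in, once; it reports no verdict.
The state is a dict: "time_s": time; "q": joint angles; "joint_velocities": joint speeds; "effort": joint torques, N m; "ee_pos": TCP position; "orientation": TCP orientation; "force": force on the tool from outside, world axes, zero at the start; "wrist_torque": the same for the moment, N m; "gripper_width": finger opening in m.
Only numpy, scipy, OpenCV 4.12 (cv2) and the standard library are available. Lean on these libraries where they do the work, as an engineer would, in place of code of your own. Each camera call takes 0.05 s, during which the arm holds its last target. There are 200 camera calls.

## Task

A steel retaining ring has dropped under the fixed bar guard in front of the reflector module, too deep for the fingers. Lift the draw hook out of its rest, lay it down on the mat and let go, then take it again near the tail end of its handle, hook the ring through its hole and draw it out in front of the guard. Put the hook down on the mat clear of the guard and lay the ring flat in the white tray without dropping it, striking the guard hard or disturbing the cup, bottle and screwdriver.

Things in the scene. Friction and masses are not known exactly. Their poses are not given: they have to be found in the camera images.
- guard: Fixed bare-metal bar guard. Origin on the mat at the middle of its open front, which faces the frame's -y (about the robot's right); x runs across the opening, y inwards. Side plates 6 mm thick at x = -95 and +95 mm. Roof of 8 mm bars along y, 30 mm pitch, outermost at x = -75 and +75; 208 mm deep. Clear height under all bars 65 mm, top 75 mm.
- guard_bar (a point): Middle of the 10 mm crossbar over the guard's open front, axis 70 mm above the mat, 4 mm inside the origin of the guard. A like bar closes the roof at the back (y = 208). From y = 216 stands the fixed black reflector module, 270 mm wide, 180 mm deep, 85 mm high.
- rest: Fixed grey rest holding the tail part of the draw hook's handle between two cheeks 46 mm high, 6 mm thick, gap 26 mm: too narrow for fingers; open above. Origin on the mat under the middle of the stored handle, x towards the hook. Cheeks from x = -70 to +11 mm, end wall x = -77 to -70. The hook stands on the mat in it and lifts straight up.
- hook_mid (a point): Centre of the loose draw hook's handle (tool about 150 g): black block 135 mm long (x -67 to +67), 22 wide (y), 34 high (z), flat underside 17 mm below this point, on which the tool stands level by itself. +x points to the hook. An 8 mm steel rod leaves the front 28 mm above the underside, runs 110 mm ahead, then bends straight down.
- hook_front (a point): On the handle, x = +42 mm from hook_mid: middle of the part free of the rest (x +15 to +67), the only place to grip it there. Held here, the fingers meet the guard's front bar before the hook reaches the ring.
- hook_tail (a point): On the handle, x = -52 mm from hook_mid, near the tail end: held here the hook reaches the ring, 230 mm ahead.
- hook_tip (a point): Lower end of the 8 mm downward bend: 177.5 mm ahead of hook_mid along its x, 15 mm lower, so 2 mm above the mat when the tool stands on it. The bend reaches 30 mm above the mat to the rod.
- ring_mid (a point): Centre of the dropped steel retaining ring, flat on the mat: outer diameter 52 mm, hole 28 mm, 12 mm thick (this point is 6 mm above its underside), about 120 g. Its z axis is the ring's axis. It starts 162 to 182 mm inside the guard's front.
- tray: Fixed white open tray 120 x 120 mm, walls 22 mm high and 5 mm thick, floor 5 mm thick. Origin at the centre of its underside, on the mat.
- cup: Bystander: empty aluminium reflector cup, 48 mm across, 42 mm high. Origin under its centre.
- bottle: Bystander: white plastic bottle, 60 mm across, 150 mm high. Origin under its centre.
- driver: Bystander: screwdriver lying on the mat. Origin at its middle, handle to its -x.
Things that resemble listed ones, but are neither listed nor needed, are in the scene too. What is meant by the part that bears hook_mid is not green, and is the larger of those in its own colour.

How it is judged:
On the way, in this order (a step that is already met when the one before it is completed fails the run):
1. the hook lies on the mat away from its rest, let go (horizontal distance between hook_mid and rest above 0.05 m and height (world z) of hook_mid below 0.022 m and angle between hook_mid's own z axis and vertical below 0.1 rad and contact force between hook and the fingers below 0.1 N and linear speed of hook below 0.02 m/s), for 0.2 s.
2. the hook's end is down in the ring's hole, under the guard (horizontal distance between hook_tip and ring_mid below 0.014 m and height (world z) of hook_tip below 0.0105 m and y of ring_mid in the frame of guard above 0.1 m), for 0.1 s.
3. the ring lies drawn out in front of the guard (y of ring_mid in the frame of guard below -0.04 m and height (world z) of ring_mid below 0.012 m), for 0.1 s.
At the end, for the whole second after the job is handed in: The ring lies flat (within 0.15 rad) on the floor of the tray, its centre within 45 mm of the tray's, at rest; the hook stands level (within 0.12 rad) on its handle's underside on the mat, at rest, its tip in front of the guard's open front (horizontal distance between ring_mid and tray below 0.045 m and height (world z) of ring_mid below 0.015 m and angle between ring_mid's own z axis and vertical below 0.15 rad and linear speed of each of ring, hook below 0.02 m/s and height (world z) of hook_mid below 0.024 m and angle between hook_mid's own z axis and vertical below 0.12 rad and y of hook_tip in the frame of guard below -0.005 m); the robot touches nothing.
It fails at once if the guard is struck with more than 25 N (contact force between guard and anything else above 25 N).
It fails at once if the ring is dropped: it falls, out of the fingers, faster than 0.6 m/s (about 18 mm) (linear speed of ring above 0.6 m/s and contact force between ring and the fingers below 0.1 N).
It fails at once if the cup, bottle or screwdriver is moved more than 30 mm (distance of any of cup, bottle, driver from where it was at the start of the episode above 0.03 m).
It also fails if it takes over 72 s, if anything falls off the work surface, if the arm or the gripper's body presses on something with over 40 N, if the wrist force passes 120 N, or if a joint passes its speed limit or range.

## Working session

There is one attempt and no reset: what is moved stays moved. The work goes in short steps, Python scripts to look and compute and a shell command to move; the robot and the scene stay as the last step left them, time stands still between calls to the robot, and variables do not carry over. Pictures are saved under pics/ and viewed, about 8 in all and at most 12, crops included, and the job is handed in when it is done.

```bash
ls; mkdir -p pics; python3 - <<'E'
from plant import ctrl
import cv2,numpy as np
np.set_printoptions(precision=4,suppress=True)
for n in("top","side"):
    cv2.imwrite(f"pics/{n}0.png",ctrl.get_image(n)[:,:,::-1]); c=ctrl.get_calibration(n); print(n,c["camera_matrix"],c["world_from_camera"])
print(ctrl.get_obs())
E
```

```text
pics
top [[563.0847   0.     324.3555]
 [  0.     563.0847 243.3352]
 [  0.       0.       1.    ]] [[ 0.0059 -0.9855  0.1694  0.3845]
 [-0.9999 -0.0081 -0.0123 -0.1152]
 [ 0.0135 -0.1693 -0.9855  1.1652]
 [ 0.      0.      0.      1.    ]]
side [[615.3222   0.     324.111 ]
 [  0.     615.3222 236.9477]
 [  0.       0.       1.    ]] [[ 0.9408 -0.2465  0.2328  0.2845]
 [-0.3389 -0.7035  0.6246 -0.8923]
 [ 0.0098 -0.6665 -0.7454  1.0075]
 [ 0.      0.      0.      1.    ]]
{'time_s': 0.1, 'q': array([-1.2569,  0.2646,  1.6052, -0.    ,  1.2737, -0.0369]), 'joint_velocities': array([-0.0006, -0.0014, -0.0044,  0.0002,  0.0002,  0.0003]), 'effort': array([  0.0004, -50.3619, -35.8071,   0.0732,   0.0233,  -0.0001]), 'ee_pos': array([ 0.2318, -0.6333,  0.2456]), 'orientation': array([-0.001 ,  0.9847,  0.1745, -0.0001]), 'force': array([-0.1288,  1.0559,  0.0931]), 'wrist_torque': array([ 0.02  , -0.0275, -0.0346]), 'gripper_width': 0.08801806567910912}
```

View pics/top0.png

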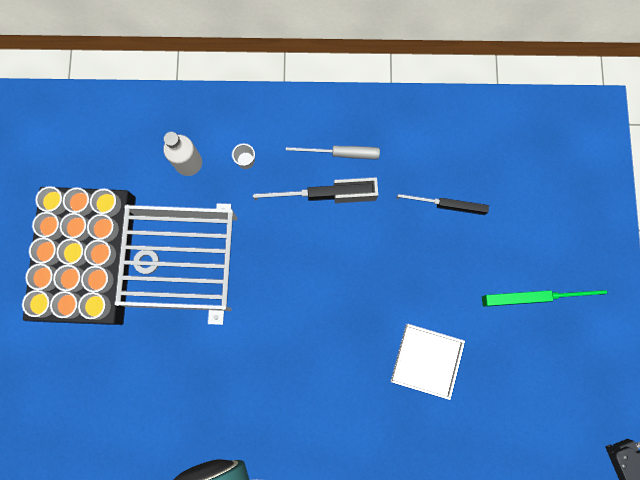

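View pics/side0.png

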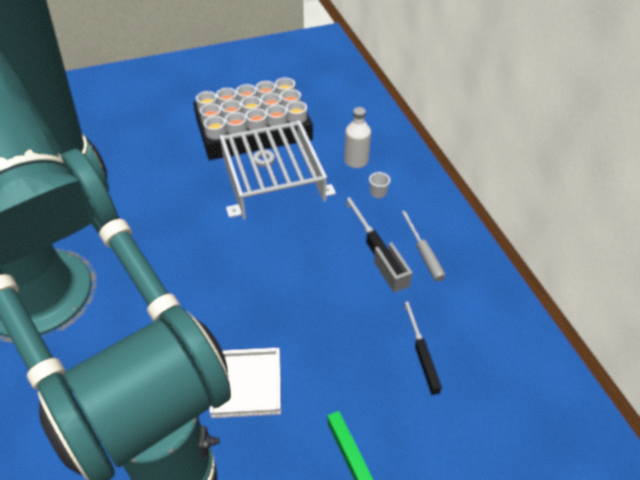

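```bash
cat > h.py <<'E'
from plant import ctrl
import cv2,numpy as np
np.set_printoptions(precision=4,suppress=True)
def ray(n,uv,z):
    c=ctrl.get_calibration(n); K=c["camera_matrix"]; T=c["world_from_camera"]
    uv=np.atleast_2d(np.asarray(uv,float)); d=np.c_[uv,np.ones(len(uv))]@np.linalg.inv(K).T@T[:3,:3].T
    o=T[:3,3]; return o+d*((z-o[2])/d[:,2])[:,None]
def proj(n,p):
    c=ctrl.get_calibration(n); q=(np.atleast_2d(p)-c["world_from_camera"][:3,3])@c["world_from_camera"][:3,:3]@c["camera_matrix"].T
    return q[:,:2]/q[:,2:]
def blobs(mask,amin=20):
    k,l,s,c=cv2.connectedComponentsWithStats(mask.astype(np.uint8))
    return [(i,s[i],c[i],cv2.minAreaRect(np.argwhere(l==i)[:,::-1].astype(np.float32))) for i in range(1,k) if s[i,4]>=amin]
E
python3 - <<'E'
from h import *
im=cv2.imread("pics/top0.png"); 
a=cv2.resize(im[140:230,230:390],None,fx=5,fy=5,interpolation=cv2.INTER_CUBIC)
b=cv2.resize(im[195:335,110:240],None,fx=4,fy=4,interpolation=cv2.INTER_CUBIC)
cv2.imwrite("pics/a.png",a);cv2.imwrite("pics/b.png",b)
hsv=cv2.cvtColor(im,cv2.COLOR_BGR2HSV)
dark=hsv[:,:,2]<60
for i,s,c,r in blobs(dark,60): print("dark",s,c,r)
nb=(hsv[:,:,1]<90)&(hsv[:,:,2]>150); nb[:100]=0
for i,s,c,r in blobs(nb,60): print("light",s,c,r, ray("top",c,.0))
E
```

```text
dark [111 190  24  42 252] [123.9405 201.5714] ((122.47946166992188, 210.5548095703125), (22.46607780456543, 40.97190856933594), 2.12109637260437)
dark [308 192  27   8  97] [320.6495 197.0928] ((320.7788391113281, 196.91677856445312), (26.51637840270996, 6.83923864364624), 6.581944942474365)
dark [437 204  50  10 127] [460.3386 209.0394] ((461.3654479980469, 208.91934204101562), (49.64198684692383, 3.257981777191162), 8.32564926147461)
dark [ 23 305 101  20 409] [ 82.4279 317.3203] ((73.18761444091797, 312.6223449707031), (99.90828704833984, 18.72566795349121), 2.4540317058563232)
dark [606 439  27  41 368] [617.3451 456.0326] ((616.3861083984375, 457.6894836425781), (24.663970947265625, 40.968589782714844), 10.437475204467773)
dark [174 460  59  20 604] [203.9321 469.5381] ((202.80001831054688, 469.9000549316406), (12.965338706970215, 60.399497985839844), 71.56504821777344)
light [627 100  13 139 923] [635.1939 147.2069] ((633.0, 169.0), (138.0, 12.0), 90.0) [[ 0.803  -0.8063  0.    ]]
light [164 132  30  31 678] [177.4631 147.6991] ((178.5, 147.0), (30.0, 29.0), 90.0) [[0.7914 0.1
[... 700 characters left out ...]
 190  55   8 220] [281.6955 193.8545] ((280.0230407714844, 193.54156494140625), (5.208052158355713, 54.20625686645508), 87.56334686279297) [[ 0.691  -0.0383  0.    ]]
light [398 194  42  10 128] [419.6172 198.4141] ((418.349609375, 198.67303466796875), (41.55729293823242, 4.349019527435303), 7.305758953094482) [[ 0.6838 -0.3326  0.    ]]
light [ 115  203  118  122 4643] [175.7743 259.7241] ((175.0423583984375, 259.090576171875), (110.82238006591797, 120.90650177001953), 5.90614128112793) [[0.5477 0.1793 0.    ]]
light [ 391  324   74   76 3685] [427.4668 361.0543] ((427.94342041015625, 361.1981201171875), (63.18585205078125, 61.67488479614258), 15.945395469665527) [[ 0.3439 -0.3408  0.    ]]
```

View pics/a.png

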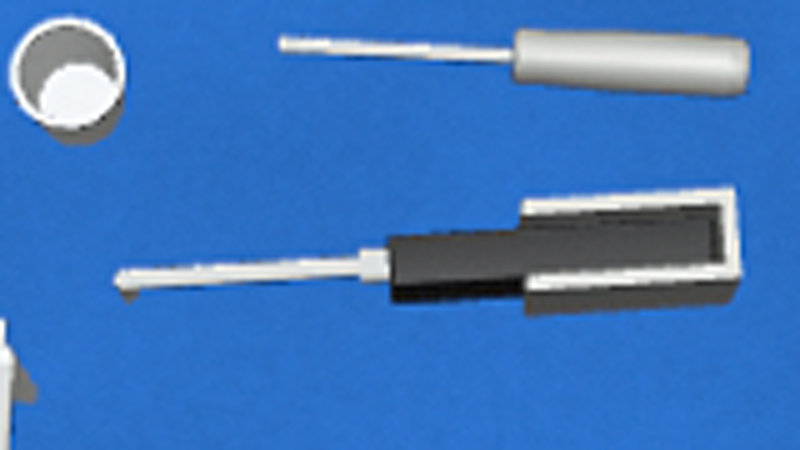

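View pics/b.png

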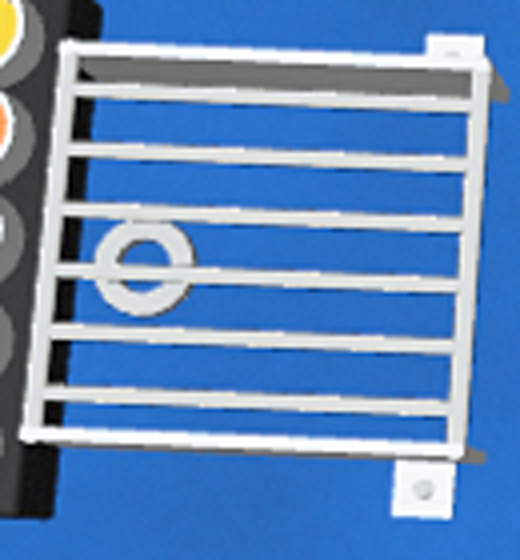

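```bash
python3 - <<'E'
from h import *
A=lambda p:np.array(p)/5+[230,140]
B=lambda p:np.array(p)/4+[110,195]
tip=ray("top",A((122,278)),.032)[0]; f=ray("top",A((389,257)),.034)[0]; back=ray("top",A((722,235)),.034)[0]
print("rod end",tip,"front",f,"back",back)
d=(tip-f)[:2]; print("len",np.hypot(*d),"yaw rod",np.degrees(np.arctan2(d[1],d[0])))
d=(f-back)[:2]; print("len",np.hypot(*d),"yaw hdl",np.degrees(np.arctan2(d[1],d[0])))
c=ray("top",[B(p) for p in((480,62),(456,452),(30,436),(68,47))],.075); print(c)
y=(c[3]-c[0]+c[2]-c[1])[:2]; x=(c[0]-c[1])[:2]
print("guard y dir",np.degrees(np.arctan2(y[1],y[0])),"x dir",np.degrees(np.arctan2(x[1],x[0])),np.hypot(*x))
print("front bar mid",(c[0]+c[1])/2,"ring",ray("top",B((145,267)),.011))
print("ring edges",ray("top",[B(p) for p in ((95,267),(195,267),(145,218),(145,316))],.012))
# tray
im=cv2.imread("pics/top0.png");print("tray",ray("top",(427.9,361.2),.022))
E
```

```text
rod end [0.6784 0.0159 0.032 ] front [ 0.6878 -0.0945  0.034 ] back [ 0.6986 -0.2326  0.034 ]
len 0.11077457993148893 yaw rod 94.90385781613028
len 0.13857498544850239 yaw hdl 94.44208886468104
[[0.6364 0.0583 0.075 ]
 [0.4443 0.0633 0.075 ]
 [0.4506 0.2675 0.075 ]
 [0.6422 0.2618 0.075 ]]
guard y dir 88.30633075858674 x dir -1.4735972302505296 0.19217873216331946
front bar mid [0.5403 0.0608 0.075 ] ring [[0.5415 0.2369 0.011 ]]
ring edges [[0.5411 0.2622 0.012 ]
 [0.5415 0.211  0.012 ]
 [0.5669 0.2381 0.012 ]
 [0.516  0.2351 0.012 ]]
tray [[ 0.3444 -0.3374  0.022 ]]
```

```bash
cat >> h.py <<'E'
from scipy.spatial.transform import Rotation as R
def tool(yaw): # tool x at world yaw (deg), z down
    a=np.radians(yaw); return R.from_matrix(np.c_[[np.cos(a),np.sin(a),0],[np.sin(a),-np.cos(a),0],[0,0,-1]])
def where():
    o=ctrl.get_obs(); r=R.from_quat(np.roll(o["orientation"],-1)); return o,o["ee_pos"],r
def plan(p,yaw,n=None):
    o,p0,r0=where(); rv=(r0.inv()*tool(yaw)).as_rotvec(degrees=True); p=np.array(p)
    print("t",round(o["time_s"],2),"at",p0,"yaw",np.degrees(np.arctan2(*r0.as_matrix()[1::-1,0])),"tilt",np.degrees(np.arccos(-r0.as_matrix()[2,2])),"w",o["gripper_width"],"F",o["force"])
    n=n or int(max(np.ceil(np.linalg.norm(p-p0)/.058),np.ceil(np.linalg.norm(rv)/10),1))
    r=r0
    for i in range(n):
        print(np.round(rv/n,1).tolist(), np.round(r.inv().apply((p-p0)/n)*100,2).tolist()); r=r*R.from_rotvec(rv/n,degrees=True)
E
python3 -c "
from h import *
plan((.690,-.1195,.14),94.7)"
```

```text
t 0.1 at [ 0.2318 -0.6333  0.2456] yaw 20.09867327175639 tilt 0.11219042602951283 w 0.08801806567910912 F [-0.1288  1.0559  0.0931]
[-0.0, -0.0, -5.7] [4.67, -2.5, 0.82]
[-0.0, -0.0, -5.7] [4.89, -2.02, 0.82]
[-0.0, -0.0, -5.7] [5.07, -1.52, 0.82]
[-0.0, -0.0, -5.7] [5.2, -1.01, 0.81]
[-0.0, -0.0, -5.7] [5.27, -0.48, 0.81]
[-0.0, -0.0, -5.7] [5.3, 0.05, 0.81]
[-0.0, -0.0, -5.7] [5.26, 0.58, 0.81]
[-0.0, -0.0, -5.7] [5.18, 1.1, 0.81]
[-0.0, -0.0, -5.7] [5.04, 1.61, 0.81]
[-0.0, -0.0, -5.7] [4.86, 2.11, 0.81]
[-0.0, -0.0, -5.7] [4.62, 2.58, 0.81]
[-0.0, -0.0, -5.7] [4.34, 3.03, 0.81]
[-0.0, -0.0, -5.7] [4.02, 3.45, 0.81]
```

```bash
python3 -m pendant '[[[0,0,-5.7],[4.7,-2.5,0.8],1],[[0,0,-5.7],[4.9,-2.0,0.8],1],[[0,0,-5.7],[5.1,-1.5,0.8],1],[[0,0,-5.7],[5.2,-1.0,0.8],1],[[0,0,-5.7],[5.3,-0.5,0.8],1]]'
python3 -m pendant '[[[0,0,-5.7],[5.3,0,0.8],1],[[0,0,-5.7],[5.3,0.6,0.8],1],[[0,0,-5.7],[5.2,1.1,0.8],1],[[0,0,-5.7],[5.0,1.6,0.8],1],[[0,0,-5.7],[4.9,2.1,0.8],1]]'
python3 -c "
from h import *
plan((.690,-.1195,.14),94.7)"
```

```text
time_s: 0.72
ee_pos: [0.4095, -0.432, 0.2022]
orientation: [-0.002, 0.91, 0.415, -0.0]
force: [0.5, -0.5, 0.2]
gripper_width: 0.0878
time_s: 1.35
ee_pos: [0.5871, -0.2235, 0.159]
orientation: [-0.003, 0.774, 0.633, -0.0]
force: [0.3, -0.6, 0.2]
gripper_width: 0.0886
t 1.35 at [ 0.5871 -0.2235  0.159 ] yaw 78.51305150091837 tilt 0.35491696827502717 w 0.08863246369288527 F [ 0.3435 -0.5538  0.1955]
[-0.1, -0.1, -5.4] [4.08, 2.67, 0.63]
[-0.1, -0.1, -5.4] [3.81, 3.04, 0.63]
[-0.1, -0.1, -5.4] [3.51, 3.39, 0.63]
```

```bash
python3 -m pendant '[[[0,0,-5.4],[4.2,2.7,0.6],1],[[0,0,-5.4],[4.0,3.1,0.6],1],[[0,0,-5.4],[3.6,3.5,0.6],1],[[0,0,0],[0,0,0],1]]'
python3 -c "
from h import *
plan((.690,-.1195,.14),94.7)"
```

```text
time_s: 1.85
ee_pos: [0.6949, -0.1071, 0.1367]
orientation: [-0.005, 0.672, 0.741, -0.001]
force: [-1.0, -0.5, -0.1]
gripper_width: 0.0883
t 1.85 at [ 0.6949 -0.1071  0.1367] yaw 95.56676097548947 tilt 0.6018234697675671 w 0.08825436602840223 F [-1.0471 -0.4938 -0.1135]
[-0.5, -0.4, 0.9] [-1.19, -0.61, -0.33]
```

```bash
python3 -m pendant '[[[-0.5,-0.4,0.9],[-1.2,-0.6,3.0],1],[[0,0,0],[0,0,3.0],1],[[0,0,0],[0,0,1.5],1],[[0,0,0],[0,0,0],1]]'
python3 -c "
from h import *
plan((.690,-.1195,.013),94.7)
cv2.imwrite('pics/s1.png',cv2.resize(ctrl.get_image('side')[150:330,300:460,::-1],None,fx=3,fy=3))"
```

```text
time_s: 2.35
ee_pos: [0.6878, -0.1215, 0.0594]
orientation: [-0.0, 0.679, 0.734, -0.001]
force: [0.2, -0.3, 0.5]
gripper_width: 0.0883
t 2.35 at [ 0.6878 -0.1215  0.0594] yaw 94.52454828606528 tilt 0.13114026165931758 w 0.08833124272466121 F [ 0.2079 -0.3028  0.5363]
[-0.1, 0.1, -0.2] [0.19, 0.25, 4.64]
```

View pics/s1.png

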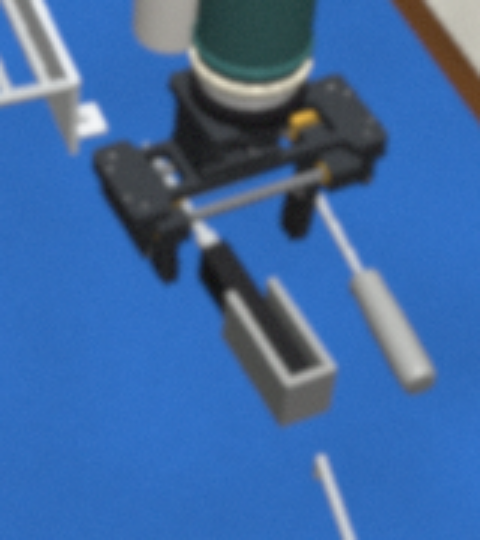

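The fingers straddle the black handle in front of the rest: left tip at (165,275), right tip at (297,232), handle front at (215,250) in the crop. I'll descend and close.

```bash
python3 -m pendant '[[[0,0,0],[0.2,0.25,2.3],1],[[0,0,0],[0,0,1.5],1],[[0,0,0],[0,0,0.7],1],[[0,0,0],[0,0,0],-1],[[0,0,0],[0,0,0],-1]]'
python3 -m pendant '[[[0,0,0],[0,0,0],-1],[[0,0,0],[0,0,0],-1],[[0,0,0],[0,0,0],-1],[[0,0,0],[0,0,0],-1]]'
python3 -c "
from h import *
plan((.690,-.1195,.013),94.7)"
```

```text
time_s: 3.02
ee_pos: [0.6929, -0.12, 0.0149]
orientation: [0.002, 0.679, 0.734, 0.0]
force: [-0.2, -0.1, 0.4]
gripper_width: 0.0708
time_s: 3.52
ee_pos: [0.694, -0.1202, 0.0167]
orientation: [0.004, 0.679, 0.734, 0.001]
force: [-0.4, -0.8, -0.8]
gripper_width: 0.0302
t 3.52 at [ 0.694  -0.1202  0.0167] yaw 94.52010681501486 tilt 0.42698010547632537 w 0.03024324294736368 F [-0.4296 -0.806  -0.8273]
[0.4, 0.2, -0.2] [0.1, -0.4, 0.37]
```

```bash
python3 -m pendant '[[[0.4,0.2,0],[0,-0.2,0.3],-1],[[0,0,0],[0,0,0],-1],[[0,0,0],[0,0,0],-1]]'
python3 -c "
from h import *
plan((.690,-.1195,.013),94.7)"
```

```text
time_s: 3.9
ee_pos: [0.6922, -0.1204, 0.0148]
orientation: [-0.0, 0.679, 0.734, -0.0]
force: [0.8, -0.0, 1.8]
gripper_width: 0.0218
t 3.9 at [ 0.6922 -0.1204  0.0148] yaw 94.48802445330112 tilt 0.037757144701533435 w 0.021820829939513908 F [ 0.8474 -0.0132  1.7752]
[-0.0, 0.0, -0.2] [0.11, -0.21, 0.18]
```

```bash
python3 -m pendant '[[[0,0,0],[0,0,-1.0],-1],[[0,0,0],[0,0,-2.0],-1],[[0,0,0],[0,0,-3.0],-1],[[0,0,0],[0,0,-1.0],-1]]'
python3 -c "
from h import *
plan((.531,-.1205,.085),88.3,5)"
```

```text
time_s: 4.4
ee_pos: [0.6914, -0.1202, 0.0871]
orientation: [-0.001, 0.679, 0.734, -0.001]
force: [0.5, -0.1, -1.5]
gripper_width: 0.0215
t 4.4 at [ 0.6914 -0.1202  0.0871] yaw 94.50027146400184 tilt 0.1651631226097527 w 0.02146420738791552 F [ 0.4766 -0.0676 -1.549 ]
[-0.0, -0.0, 1.2] [0.25, -3.2, 0.05]
[-0.0, -0.0, 1.2] [0.18, -3.2, 0.05]
[-0.0, -0.0, 1.2] [0.11, -3.21, 0.05]
[-0.0, -0.0, 1.2] [0.04, -3.21, 0.04]
[-0.0, -0.0, 1.2] [-0.03, -3.21, 0.04]
```

```bash
python3 -m pendant '[[[0,0,1.2],[0.2,-3.2,0],-1],[[0,0,1.2],[0.2,-3.2,0],-1],[[0,0,1.2],[0.1,-3.2,0],-1],[[0,0,1.2],[0,-3.2,0],-1],[[0,0,1.2],[0,-3.2,0],-1]]'
python3 -m pendant '[[[0,0,0],[0,0,0],-1]]'
python3 -c "
from h import *
plan((.531,-.1205,.0148),88.3,3)"
```

```text
time_s: 5.03
ee_pos: [0.5307, -0.1212, 0.0908]
orientation: [0.002, 0.717, 0.697, 0.001]
force: [0.5, 0.2, -0.3]
gripper_width: 0.0217
time_s: 5.15
ee_pos: [0.528, -0.1208, 0.0903]
orientation: [0.001, 0.717, 0.697, 0.001]
force: [0.9, 0.3, -1.0]
gripper_width: 0.0216
t 5.15 at [ 0.528  -0.1208  0.0903] yaw 88.34388156361273 tilt 0.16657298779778787 w 0.02163314862496049 F [ 0.8515  0.2595 -0.9886]
[0.1, 0.0, 0.0] [0.01, 0.09, 2.52]
[0.1, 0.0, 0.0] [0.01, 0.1, 2.52]
[0.1, 0.0, 0.0] [0.01, 0.1, 2.52]
```

```bash
python3 -m pendant '[[[0,0,0],[0,0.1,3.0],-1],[[0,0,0],[0,0.1,3.0],-1],[[0,0,0],[0,0,0.8],-1],[[0,0,0],[0,0,0.4],-1],[[0,0,0],[0,0,0.2],-1]]'
python3 -c "
from h import *
plan((.531,-.1205,.0148),88.3,1)"
```

```text
time_s: 5.78
ee_pos: [0.5366, -0.1222, 0.0189]
orientation: [0.006, 0.717, 0.697, 0.003]
force: [0.1, 0.1, -0.8]
gripper_width: 0.0222
t 5.78 at [ 0.5366 -0.1222  0.0189] yaw 88.38085937601943 tilt 0.7756994477836863 w 0.022158046183575315 F [ 0.1275  0.0659 -0.8475]
[0.8, 0.2, 0.1] [0.16, -0.57, 0.4]
```

```bash
python3 -m pendant '[[[0.8,0,0],[0,-0.5,0.2],-1],[[0,0,0],[0,0,0.2],-1],[[0,0,0],[0,0,0.1],-1],[[0,0,0],[0,0,0.1],-1]]'
python3 -c "
from h import *
plan((.531,-.1205,.0148),88.3,1)"
```

```text
time_s: 6.28
ee_pos: [0.5331, -0.1225, 0.0147]
orientation: [0.002, 0.717, 0.697, -0.001]
force: [-2.7, -0.0, 5.3]
gripper_width: 0.0216
t 6.28 at [ 0.5331 -0.1225  0.0147] yaw 88.386574469002 tilt 0.2547556610138276 w 0.021631680299920786 F [-2.6825 -0.0055  5.2908]
[0.1, 0.2, 0.1] [0.2, -0.22, -0.01]
```

```bash
python3 -m pendant '[[[0,0,0],[0,0,0],0],[[0,0,0],[0,0,0],0.3],[[0,0,0],[0,0,0],0.3],[[0,0,0],[0,0,0],0.3]]'
python3 -m pendant '[[[0,0,0],[0,0,-2.0],0.5],[[0,0,0],[0,0,-4.0],1],[[0,0,0],[0,0,-4.0],1],[[0,0,0],[-6.0,0,-2.0],1],[[0,0,0],[-6.0,0,0],1]]'
python3 -m pendant '[[[0,0,0],[-6.0,0,0],1],[[0,0,0],[-6.0,0,0],1]]'
python3 - <<'E'
from h import *
plan((.5285,-.21,.09),88.3,1)
im=ctrl.get_image('top')[:,:,::-1]; cv2.imwrite('pics/top2.png',im)
cv2.imwrite('pics/t2.png',cv2.resize(im[180:340,110:400],None,fx=2.75,fy=2.75,interpolation=cv2.INTER_CUBIC))
E
```

```text
time_s: 6.78
ee_pos: [0.534, -0.1228, 0.0155]
orientation: [0.003, 0.717, 0.697, -0.0]
force: [0.2, 0.7, 0.7]
gripper_width: 0.0568
time_s: 7.4
ee_pos: [0.5304, -0.2402, 0.1388]
orientation: [0.002, 0.714, 0.7, -0.001]
force: [1.1, -0.1, -0.1]
gripper_width: 0.0881
time_s: 7.65
ee_pos: [0.5283, -0.3636, 0.1408]
orientation: [0.004, 0.714, 0.7, -0.0]
force: [0.3, 0.4, 1.0]
gripper_width: 0.088
t 7.65 at [ 0.5283 -0.3636  0.1408] yaw 88.89271468349448 tilt 0.4185034338976287 w 0.08799322982272327 F [0.2827 0.3873 1.0199]
[0.3, 0.3, 0.6] [15.39, -0.3, 4.99]
```

View pics/t2.png

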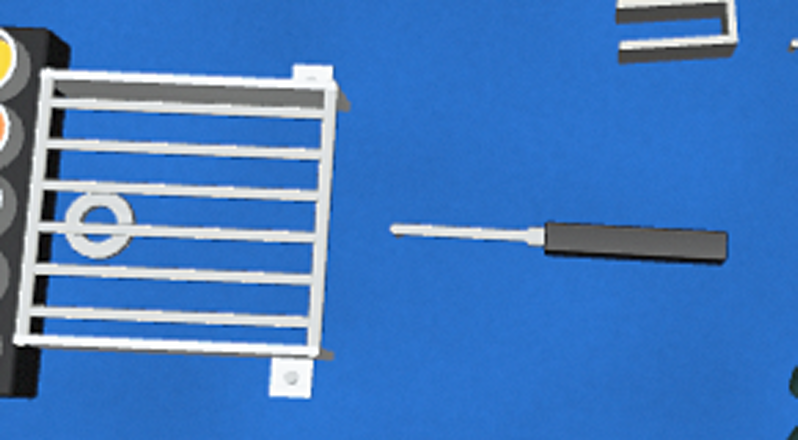

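The hook lies level on the mat: rod end at (392,229), handle front at (545,237), tail at (727,246). Ring centre is at (99,225).

```bash
python3 - <<'E'
from h import *
im=cv2.imread('pics/top2.png'); g=cv2.cvtColor(im,cv2.COLOR_BGR2HSV)
m=np.zeros(im.shape[:2],bool); m[250:285,300:385]=True
h=m&(g[:,:,1]<90)&(g[:,:,2]<115)
for i,s,c,r in blobs(h,20): print(s,c,r, np.median(g[h],0))
A=lambda p:np.array(p)/2.75+[110,180]
f=ray("top",A((545,237)),.034)[0];t=ray("top",A((727,246.5)),.034)[0];e=ray("top",A((393,229.5)),.032)[0]
d=(f-t)[:2];u=d/np.hypot(*d);print(f,t,e,np.hypot(*d),np.degrees(np.arctan2(d[1],d[0])),"rod",np.degrees(np.arctan2(*(e-f)[1::-1])),"long",np.degrees(np.arctan2(*(e-t)[1::-1])))
mid=((f+t)/2)[:2]; print("mid",mid,"tail grip",mid-.055*u,"tip by rod end",e[:2]-.004*u,"tip by mid",mid+.1775*u)
print("ring",ray("top",A((99,225)),.012))
E
```

```text
[308 261  66  15 717] [340.4156 267.5593] ((340.459228515625, 267.7545471191406), (65.55294799804688, 11.226853370666504), 3.094058036804199) [90.  5. 95.]
[ 0.5318 -0.097   0.034 ] [ 0.5258 -0.231   0.034 ] [0.5368 0.0151 0.032 ] 0.1341666808180491 87.42586797926981 rod 87.4580900328939 long 87.44053935996588
mid [ 0.5288 -0.164 ] tail grip [ 0.5263 -0.2189] tip by rod end [0.5366 0.0111] tip by mid [0.5368 0.0134]
ring [[0.5412 0.2371 0.012 ]]
```

```bash
python3 -c "
from h import *
plan((.5263,-.2189,.07),87.4,4)"
```

```text
t 7.7 at [ 0.528  -0.3714  0.1413] yaw 88.74178774077613 tilt 0.7890739286425237 w 0.08802778426713746 F [ 1.3585 -4.1504  0.1279]
[0.1, 0.2, 0.3] [3.83, -0.14, 1.74]
[0.1, 0.2, 0.3] [3.83, -0.16, 1.75]
[0.1, 0.2, 0.3] [3.82, -0.18, 1.76]
[0.1, 0.2, 0.3] [3.81, -0.2, 1.77]
```

```bash
python3 -m pendant '[[[0.1,0.2,0.3],[3.8,-0.1,1.7],1],[[0.1,0.2,0.3],[3.8,-0.2,1.7],1],[[0.1,0.2,0.3],[3.8,-0.2,1.7],1],[[0.1,0.2,0.3],[3.6,-0.2,1.8],1],[[0,0,0],[0,0,0],1]]'
python3 -c "
from h import *
plan((.5263,-.2189,.013),87.4,1)"
```

```text
time_s: 8.32
ee_pos: [0.5256, -0.2223, 0.069]
orientation: [-0.0, 0.725, 0.689, 0.0]
force: [0.2, -0.0, -1.1]
gripper_width: 0.0882
t 8.32 at [ 0.5256 -0.2223  0.069 ] yaw 87.0495147979664 tilt 0.038231468421747204 w 0.08819417608621032 F [ 0.2478 -0.0499 -1.0907]
[0.0, -0.0, -0.4] [0.34, 0.05, 5.6]
```

```bash
python3 -m pendant '[[[0,0,-0.4],[0.3,0,3.0],1],[[0,0,0],[0,0,1.5],1],[[0,0,0],[0,0,0.7],1],[[0,0,0],[0,0,0.2],0.3],[[0,0,0],[0,0,0],0]]'
python3 -c "
from h import *
plan((.5263,-.2189,.013),87.4,1)"
```

```text
time_s: 8.95
ee_pos: [0.5298, -0.2236, 0.0175]
orientation: [0.004, 0.723, 0.691, 0.001]
force: [0.2, -0.2, 1.0]
gripper_width: 0.0704
t 8.95 at [ 0.5298 -0.2236  0.0175] yaw 87.42457839979903 tilt 0.49510982824885946 w 0.07043692009188891 F [ 0.1856 -0.2438  0.9961]
[0.4, 0.2, 0.0] [0.45, -0.37, 0.44]
```

```bash
python3 -m pendant '[[[0.4,0.2,0],[0.5,-0.4,0.4],0],[[0,0,0],[0.1,0,0.1],-0.3],[[0,0,0],[0,0,0.1],-0.3]]'
python3 -c "
from h import *
plan((.5263,-.2189,.013),87.4,1)"
```

```text
time_s: 9.32
ee_pos: [0.5269, -0.2177, 0.0126]
orientation: [0.001, 0.723, 0.691, 0.001]
force: [0.3, -0.1, 0.1]
gripper_width: 0.0401
t 9.32 at [ 0.5269 -0.2177  0.0126] yaw 87.40472343606592 tilt 0.17569845627029357 w 0.040062371980942105 F [ 0.3101 -0.1384  0.0862]
[0.2, 0.1, 0.0] [-0.12, -0.06, -0.04]
```

Good; close and lift 22 mm, then check the sag.

```bash
python3 -m pendant '[[[0,0,0],[0,0,0],-1],[[0,0,0],[0,0,0],-1],[[0,0,0],[0,0,0],-1],[[0,0,0],[0,0,0],-1]]'
python3 -m pendant '[[[0,0,0],[0,0,-0.6],-1],[[0,0,0],[0,0,-0.6],-1],[[0,0,0],[0,0,-0.6],-1],[[0,0,0],[0,0,-0.2],-1]]'
python3 - <<'E'
from h import *
plan((.5263,-.2189,.035),87.4,1)
im=ctrl.get_image('side')[:,:,::-1]; cv2.imwrite('pics/side3.png',im)
cv2.imwrite('pics/s3.png',cv2.resize(im[110:310,190:390],None,fx=3,fy=3,interpolation=cv2.INTER_CUBIC))
E
```

```text
time_s: 9.82
ee_pos: [0.5271, -0.2176, 0.0127]
orientation: [0.002, 0.723, 0.691, 0.001]
force: [-0.0, 0.4, 0.4]
gripper_width: 0.022
time_s: 10.32
ee_pos: [0.5266, -0.2175, 0.0337]
orientation: [0.001, 0.723, 0.691, 0.0]
force: [-0.2, 0.7, -1.5]
gripper_width: 0.0216
t 10.32 at [ 0.5266 -0.2175  0.0337] yaw 87.4269051080964 tilt 0.1470902208002556 w 0.021617071513979798 F [-0.1847  0.7478 -1.4905]
[0.1, 0.1, 0.0] [-0.14, -0.02, -0.13]
```

View pics/s3.png

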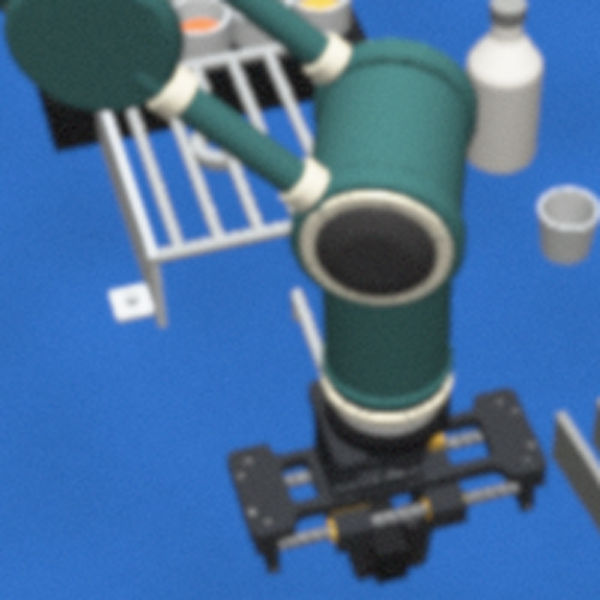

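```bash
python3 - <<'E'
from h import *
im=ctrl.get_image('top')[:,:,::-1]; cv2.imwrite('pics/top3.png',im)
g=cv2.cvtColor(im,cv2.COLOR_BGR2HSV)
m=np.zeros(im.shape[:2],bool); m[250:280,238:310]=True
m&=(g[:,:,1]<110)
for i,s,c,r in blobs(m,20): print(s,c,r)
xs=np.argwhere(m); e=xs[xs[:,1]<=xs[:,1].min()+6].mean(0)[::-1]; print(e, xs[:,1].min())
# side: rod end
s=cv2.imread('pics/side3.png'); hs=cv2.cvtColor(s,cv2.COLOR_BGR2HSV)
k=np.zeros(s.shape[:2],bool);k[195:232,280:298]=True;k&=(hs[:,:,1]<110)&(hs[:,:,2]>120)
for i,st,c,r in blobs(k,8): print("side",st,c,r)
for z in(.032,.042,.052,.062): print(z,ray("top",(xs[:,1].min()+.5,e[1]),z)[0],ray("side",(289,207),z)[0])
E
```

```text
[250 260  60  12 291] [282.8041 263.4433] ((279.5, 265.5), (11.0, 59.0), 90.0)
[253.3571 261.7857] 250
side [291 195   7   9  31] [294.3548 198.6129] ((294.5769348144531, 198.6153564453125), (9.984603881835938, 3.0508511066436768), 56.3099365234375)
side [287 206  11  26 137] [292.1168 217.9489] ((292.1551818847656, 218.637939453125), (26.554433822631836, 6.127945899963379), 68.19859313964844)
0.032 [0.5402 0.0201 0.032 ] [0.5458 0.0349 0.032 ]
0.042 [0.5388 0.0189 0.042 ] [0.5431 0.0254 0.042 ]
0.052 [0.5374 0.0177 0.052 ] [0.5404 0.0159 0.052 ]
0.062 [0.5361 0.0165 0.062 ] [0.5377 0.0064 0.062 ]
```

```bash
python3 -m pendant '[[[0,0,0],[3.0,0,-0.1],-1],[[0,0,0],[4.0,0,0],-1],[[0,0,0],[4.0,0,0],-1]]'
python3 -c "
from h import *
plan((.531,.0065,.035),87.4,3)"
```

```text
time_s: 10.8
ee_pos: [0.5321, -0.1079, 0.0345]
orientation: [0.002, 0.725, 0.689, 0.001]
force: [0.4, 1.2, -1.5]
gripper_width: 0.0218
t 10.8 at [ 0.5321 -0.1079  0.0345] yaw 87.1144340620029 tilt 0.22683793273180552 w 0.021798373132999104 F [ 0.4036  1.1537 -1.515 ]
[0.1, 0.0, -0.1] [3.81, -0.23, -0.02]
[0.1, 0.0, -0.1] [3.81, -0.22, -0.02]
[0.1, 0.0, -0.1] [3.81, -0.21, -0.02]
```

```bash
python3 -m pendant '[[[0,0,-0.1],[3.8,-0.2,0],-1],[[0,0,-0.1],[3.8,-0.2,0],-1],[[0,0,-0.1],[2.3,-0.2,0],-1],[[0,0,0],[0,0,0],-1]]'
python3 - <<'E'
from h import *
plan((.531,.0065,.035),87.4,1)
im=ctrl.get_image('top')[:,:,::-1]; cv2.imwrite('pics/top4.png',im)
cv2.imwrite('pics/t4.png',cv2.resize(im[200:320,110:260],None,fx=5,fy=5,interpolation=cv2.INTER_CUBIC))
E
```

```text
time_s: 11.3
ee_pos: [0.5299, -0.0032, 0.0338]
orientation: [0.001, 0.722, 0.692, 0.0]
force: [0.3, -0.3, -1.7]
gripper_width: 0.0214
t 11.3 at [ 0.5299 -0.0032  0.0338] yaw 87.62060609749035 tilt 0.16831586316064237 w 0.021436484813753685 F [ 0.2979 -0.346  -1.6807]
[0.1, 0.1, 0.2] [0.98, 0.07, -0.12]
```

View pics/t4.png

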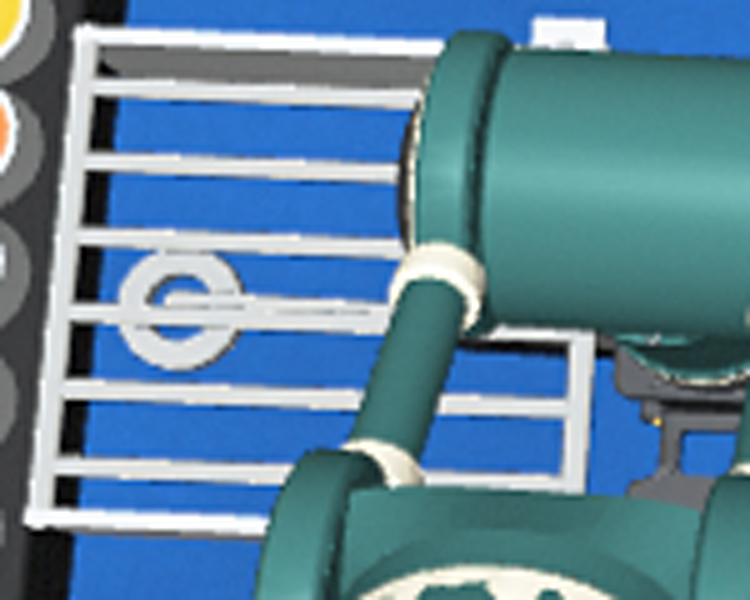

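```bash
python3 - <<'E'
from h import *
A=lambda p:np.array(p)/5+[110,200]
e=ray("top",A((164,298)),.052)[0]; r=ray("top",A((181,310)),.012)[0]
t=e-[0.0002,.004,0]; print("tip",t,"ring",r,"delta",r-t); plan(where()[1]+(r-t)*[1,1,0],87.4,1)
E
```

```text
tip [0.54   0.2275 0.052 ] ring [0.5408 0.2367 0.012 ] delta [ 0.0009  0.0092 -0.04  ]
t 11.35 at [ 0.53   -0.004   0.0338] yaw 87.57917194571353 tilt 0.17974161062886285 w 0.02207318634405293 F [-0.7877 -0.2384 -1.0541]
[0.1, 0.1, 0.2] [0.92, 0.05, -0.0]
```

```bash
python3 -m pendant '[[[0,0,0],[0.5,0,0],-1],[[0,0,0],[0.5,0.1,0],-1],[[0,0,0],[0,0,0],-1]]'
python3 -c "
from h import *
plan((.531,.0055,.014),87.4,1)"
```

```text
time_s: 11.72
ee_pos: [0.5317, 0.0045, 0.0337]
orientation: [0.002, 0.723, 0.691, 0.0]
force: [-0.5, 0.6, -2.0]
gripper_width: 0.0217
t 11.72 at [0.5317 0.0045 0.0337] yaw 87.43312114579685 tilt 0.1995987844806482 w 0.02168147045887865 F [-0.5481  0.587  -2.0418]
[0.1, 0.1, 0.0] [0.1, -0.08, 1.97]
```

```bash
python3 -m pendant '[[[0,0,0],[0.1,-0.1,0.5],-1],[[0,0,0],[0,0,0.5],-1],[[0,0,0],[0,0,0.5],-1],[[0,0,0],[0,0,0.4],-1],[[0,0,0],[0,0,0.2],-1]]'
python3 -c "
from h import *
plan((.531,.0055,.014),87.4,1)
im=ctrl.get_image('top')[:,:,::-1]; cv2.imwrite('pics/top5.png',im)"
```

```text
time_s: 12.35
ee_pos: [0.5308, 0.0047, 0.0126]
orientation: [0.001, 0.723, 0.691, -0.0]
force: [-9.3, -0.5, 26.0]
gripper_width: 0.0217
t 12.35 at [0.5308 0.0047 0.0126] yaw 87.3632040388613 tilt 0.1564001300331126 w 0.02173501306589688 F [-9.3014 -0.4958 25.9796]
[0.1, 0.1, -0.0] [0.08, 0.02, -0.14]
```

```bash
python3 -m pendant '[[[0,0,0],[0,0,-0.1],-1],[[0,0,0],[0,0,0],-1]]'
python3 - <<'E'
from h import *
plan((.531,.0055,.014),87.4,1)
im=ctrl.get_image('top')[:,:,::-1]; cv2.imwrite('pics/top6.png',im)
s=ctrl.get_image('side')[:,:,::-1]
cv2.imwrite('pics/t6.png',np.hstack([cv2.resize(im[240:285,125:195],(560,360),interpolation=cv2.INTER_CUBIC),cv2.resize(s[140:185,240:270],(240,360),interpolation=cv2.INTER_CUBIC)]))
E
```

```text
time_s: 12.65
ee_pos: [0.5312, 0.0047, 0.0139]
orientation: [0.002, 0.723, 0.691, -0.0]
force: [-0.4, -0.3, -1.1]
gripper_width: 0.0219
t 12.65 at [0.5312 0.0047 0.0139] yaw 87.36755276916281 tilt 0.1903225484376823 w 0.021930879543591277 F [-0.412  -0.3062 -1.15  ]
[0.1, 0.1, -0.0] [0.07, -0.02, -0.01]
```

View pics/t6.png

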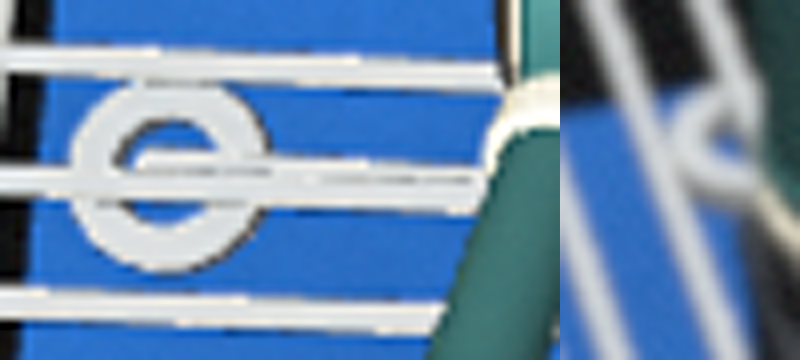

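The rod end sits over the hole and the force is back to free level, so the tip is inside the hole. Drawing out.

```bash
python3 -m pendant '[[[0,0,0],[-0.7,0,0],-1],[[0,0,0],[-1.0,0,0],-1],[[0,0,0],[-2.0,0,0],-1],[[0,0,0],[-2.5,0,0],-1]]'
python3 -c "
from h import *
plan((.522,-.29,.014),87.4,10)" | head -3
```

```text
time_s: 13.25
ee_pos: [0.5275, -0.0586, 0.013]
orientation: [0.001, 0.722, 0.692, -0.0]
force: [0.2, 0.2, -2.2]
gripper_width: 0.0218
t 13.25 at [ 0.5275 -0.0586  0.013 ] yaw 87.5089617617873 tilt 0.11686648251078612 w 0.021751401137127823 F [ 0.1883  0.1745 -2.2076]
[0.0, 0.0, 0.0] [-2.31, 0.05, -0.01]
[0.0, 0.0, 0.0] [-2.31, 0.05, -0.01]
```

```bash
python3 -m pendant '[[[0,0,0],[-2.5,0,-0.1],-1],[[0,0,0],[-2.5,0,0],-1],[[0,0,0],[-2.5,0,0],-1],[[0,0,0],[-2.5,0,0],-1],[[0,0,0],[-2.5,0,0],-1]]'
python3 -c "
from h import *
plan((.522,-.29,.014),87.4,5)" | head -3
```

```text
time_s: 13.88
ee_pos: [0.52, -0.1903, 0.0135]
orientation: [0.0, 0.723, 0.691, -0.001]
force: [0.2, 0.5, -2.5]
gripper_width: 0.0218
t 13.88 at [ 0.52   -0.1903  0.0135] yaw 87.40596514546925 tilt 0.08616491573842311 w 0.02178147183865682 F [ 0.2134  0.4551 -2.5418]
[-0.0, 0.0, 0.0] [-1.99, 0.13, -0.01]
[-0.0, 0.0, 0.0] [-1.99, 0.13, -0.01]
```

```bash
python3 -m pendant '[[[0,0,0],[-2.5,0.1,0],-1],[[0,0,0],[-2.5,0.1,0],-1],[[0,0,0],[-2.5,0,0],-1],[[0,0,0],[-2.0,0,0],-1],[[0,0,0],[-1.0,0,0],-1]]'
python3 -m pendant '[[[0,0,0],[0,0,0],-1],[[0,0,0],[0,0,0],-1]]'
python3 - <<'E'
from h import *
plan((.522,-.29,.014),87.4,1)
im=ctrl.get_image('top')[:,:,::-1]; cv2.imwrite('pics/top7.png',im)
cv2.imwrite('pics/t7.png',cv2.resize(im[200:340,110:400],None,fx=2.75,fy=2.75,interpolation=cv2.INTER_CUBIC))
E
```

```text
time_s: 14.5
ee_pos: [0.5146, -0.302, 0.0127]
orientation: [-0.001, 0.724, 0.689, -0.001]
force: [-0.7, 1.1, 1.2]
gripper_width: 0.0221
time_s: 14.75
ee_pos: [0.5145, -0.3026, 0.0127]
orientation: [-0.001, 0.725, 0.689, -0.001]
force: [0.3, -0.5, -0.3]
gripper_width: 0.022
t 14.75 at [ 0.5145 -0.3026  0.0127] yaw 87.1110553311803 tilt 0.10103290909965408 w 0.022044737625386775 F [ 0.2599 -0.4943 -0.3282]
[-0.1, 0.0, -0.3] [1.3, 0.68, -0.13]
```

View pics/t7.png

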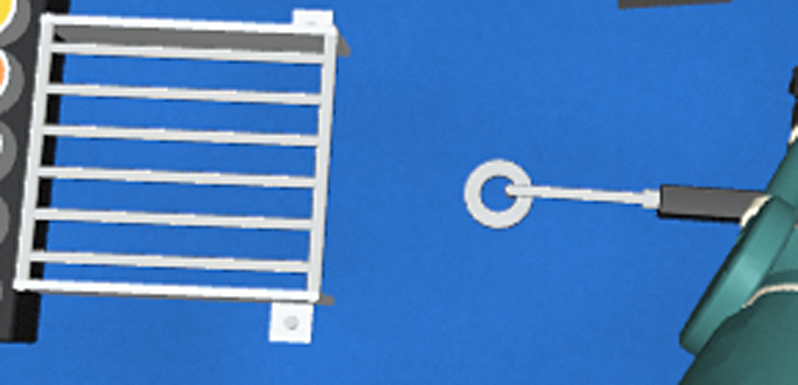

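The ring is out, at crop (498,193), with the hook still in its hole. Now I'll lift the hook out and set it further back.

```bash
python3 -m pendant '[[[0,0,0],[0.4,0,-0.1],-1],[[0,0,0],[0,0,-1.0],-1],[[0,0,0],[0,0,-1.5],-1],[[0,0,0],[0,0,-1.0],-1],[[0,0,0],[0,0,0],-1]]'
python3 -m pendant '[[[0,0,0],[-2.5,0,0],-1],[[0,0,0],[-3.5,0,0],-1],[[0,0,0],[-3.0,0,0],-1],[[0,0,0],[-1,0,0],-1],[[0,0,0],[0,0,0],-1]]'
python3 -c "
from h import *
plan((.51,-.40,.014),87.4,1)
im=ctrl.get_image('top')[:,:,::-1]; cv2.imwrite('pics/top8.png',im)
g=cv2.cvtColor(im,cv2.COLOR_BGR2HSV); m=(g[:,:,1]<110)&(g[:,:,2]>120); m[:250]=0;m[300:]=0;m[:,:250]=0;m[:,345:]=0
for i,s,c,r in blobs(m,50): print(s,c,ray('top',c,.012))"
```

```text
time_s: 15.42
ee_pos: [0.5156, -0.2965, 0.0521]
orientation: [-0.0, 0.724, 0.69, -0.001]
force: [0.8, -0.0, -0.9]
gripper_width: 0.0214
time_s: 16.05
ee_pos: [0.5097, -0.4032, 0.0515]
orientation: [0.0, 0.724, 0.69, -0.001]
force: [0.4, -0.1, -1.1]
gripper_width: 0.0221
t 16.05 at [ 0.5097 -0.4032  0.0515] yaw 87.25764054440681 tilt 0.10235794046488832 w 0.022102537132291634 F [ 0.3952 -0.083  -1.0868]
[-0.1, 0.1, -0.1] [0.32, 0.02, 3.75]
[279 258  25  25 366] [290.929  270.0984] [[ 0.5263 -0.0612  0.012 ]]
```

```bash
python3 -m pendant '[[[0,0,0],[0,0,1.5],-1],[[0,0,0],[0,0,1.2],-1],[[0,0,0],[0,0,0.6],-1],[[0,0,0],[0,0,0.3],-1],[[0,0,0],[0,0,0.1],-1]]'
python3 -c "
from h import *
plan((.51,-.40,.0127),87.4,1)"
```

```text
time_s: 16.73
ee_pos: [0.5092, -0.3994, 0.0126]
orientation: [-0.002, 0.722, 0.691, -0.001]
force: [-3.4, 1.9, 8.7]
gripper_width: 0.0216
t 16.73 at [ 0.5092 -0.3994  0.0126] yaw 87.48911808464669 tilt 0.26375251876091427 w 0.02158382915147748 F [-3.3662  1.887   8.6529]
[-0.3, -0.0, 0.1] [-0.06, 0.08, -0.01]
```

```bash
python3 -m pendant '[[[0,0,0],[0,0,0],0],[[0,0,0],[0,0,0],0.3],[[0,0,0],[0,0,0],0.3],[[0,0,0],[0,0,0],0.3]]'
python3 -m pendant '[[[0,0,0],[0,0,-2.0],0.5],[[0,0,0],[0,0,-4.0],1],[[0,0,0],[0,0,-5.0],1]]'
python3 - <<'E'
from h import *
plan((.526,-.062,.12),87.4)
im=ctrl.get_image('side')[:,:,::-1]; cv2.imwrite('pics/side9.png',im)
E
```

```text
time_s: 17.23
ee_pos: [0.5102, -0.3995, 0.0135]
orientation: [-0.001, 0.722, 0.692, -0.001]
force: [-0.3, -0.2, 0.1]
gripper_width: 0.0571
time_s: 17.6
ee_pos: [0.5077, -0.3972, 0.1229]
orientation: [-0.006, 0.722, 0.692, -0.002]
force: [0.2, 0.2, -0.2]
gripper_width: 0.0843
t 17.6 at [ 0.5077 -0.3972  0.1229] yaw 87.50565450951858 tilt 0.7072825910096149 w 0.08425041245438866 F [ 0.203   0.1723 -0.2238]
[-0.1, -0.1, 0.0] [5.59, 0.06, 0.08]
[-0.1, -0.1, 0.0] [5.59, 0.06, 0.08]
[-0.1, -0.1, 0.0] [5.59, 0.06, 0.07]
[-0.1, -0.1, 0.0] [5.59, 0.06, 0.07]
[-0.1, -0.1, 0.0] [5.59, 0.05, 0.06]
[-0.1, -0.1, 0.0] [5.59, 0.05, 0.05]
```

```bash
python3 -m pendant '[[[-0.2,-0.2,0],[5.6,0.1,0],1],[[-0.2,-0.2,0],[5.6,0.1,0],1],[[0,0,0],[5.6,0,0],1],[[0,0,0],[5.6,0,0],1],[[0,0,0],[5.6,0,0],1]]'
python3 -m pendant '[[[0,0,0],[4.5,0,0],1],[[0,0,0],[0,0,0],1]]'
python3 - <<'E'
from h import *
plan((.526,-.062,.045),87.4,2)
E
```

```text
time_s: 18.27
ee_pos: [0.5324, -0.1208, 0.1417]
orientation: [0.016, 0.725, 0.689, 0.002]
force: [0.6, 0.3, 0.8]
gripper_width: 0.0878
time_s: 18.52
ee_pos: [0.5354, -0.0712, 0.1438]
orientation: [0.017, 0.723, 0.69, 0.004]
force: [-0.3, 0.7, -0.3]
gripper_width: 0.0884
t 18.52 at [ 0.5354 -0.0712  0.1438] yaw 87.29179787817729 tilt 2.050855143227485 w 0.08840091149101346 F [-0.3005  0.7127 -0.3251]
[0.9, 0.5, -0.0] [0.53, -0.64, 4.91]
[0.9, 0.5, -0.0] [0.48, -0.57, 4.93]
```

```bash
python3 -m pendant '[[[0.9,0.5,0],[0.5,-0.6,4.5],1],[[0.9,0.5,0],[0.5,-0.6,4.0],1],[[0,0,0],[0,0,0],1]]'
python3 - <<'E'
from h import *
plan((.526,-.062,.0105),87.4,2)
E
```

```text
time_s: 18.9
ee_pos: [0.5295, -0.064, 0.0617]
orientation: [0.004, 0.723, 0.691, 0.002]
force: [-0.7, 0.3, 0.2]
gripper_width: 0.0883
t 18.9 at [ 0.5295 -0.064   0.0617] yaw 87.36847263677481 tilt 0.4759341147021109 w 0.08829615281105471 F [-0.7311  0.2801  0.1619]
[0.2, 0.1, -0.0] [0.1, -0.2, 2.56]
[0.2, 0.1, -0.0] [0.1, -0.19, 2.56]
```

```bash
python3 -m pendant '[[[0.3,0.2,0],[0.1,-0.2,2.5],1],[[0,0,0],[0.1,-0.2,1.6],1],[[0,0,0],[0,0,0.6],1],[[0,0,0],[0,0,0.2],1]]'
python3 - <<'E'
from h import *
plan((.526,-.062,.0105),87.4,1)
E
```

```text
time_s: 19.4
ee_pos: [0.532, -0.0656, 0.0181]
orientation: [0.006, 0.724, 0.69, 0.004]
force: [0.7, -0.8, 0.4]
gripper_width: 0.088
t 19.4 at [ 0.532  -0.0656  0.0181] yaw 87.2322450104513 tilt 0.8127411053641 w 0.08801340081664519 F [ 0.7365 -0.7862  0.3816]
[0.8, 0.1, -0.2] [0.33, -0.62, 0.75]
```

```bash
python3 -m pendant '[[[0.8,0.1,0],[0.3,-0.6,0.6],1],[[0,0,0],[0.1,0,0.1],1]]'
python3 - <<'E'
from h import *
plan((.526,-.062,.0105),87.4,1)
E
```

```text
time_s: 19.65
ee_pos: [0.527, -0.0614, 0.012]
orientation: [0.001, 0.724, 0.69, 0.0]
force: [0.2, 0.3, 0.8]
gripper_width: 0.0881
t 19.65 at [ 0.527  -0.0614  0.012 ] yaw 87.21835202323695 tilt 0.08751848229665221 w 0.08810441027599306 F [0.1876 0.2728 0.7827]
[0.1, 0.0, -0.2] [-0.06, -0.1, 0.15]
```

```bash
python3 -m pendant '[[[0,0,0],[0,-0.1,0.2],-1],[[0,0,0],[0,0,0],-1],[[0,0,0],[0,0,0],-1],[[0,0,0],[0,0,0],-1],[[0,0,0],[0,0,0],-1]]'
python3 -m pendant '[[[0,0,0],[0,0,0],-1],[[0,0,0],[0,0,0],-1]]'
python3 - <<'E'
from h import *
plan((.526,-.062,.0105),87.4,1)
E
```

```text
time_s: 20.27
ee_pos: [0.5265, -0.0611, 0.0104]
orientation: [0.001, 0.724, 0.69, 0.001]
force: [-0.4, -1.6, -0.3]
gripper_width: 0.0506
time_s: 20.52
ee_pos: [0.5265, -0.0611, 0.0104]
orientation: [0.001, 0.724, 0.69, 0.001]
force: [-0.2, 0.5, -1.1]
gripper_width: 0.0505
t 20.52 at [ 0.5265 -0.0611  0.0104] yaw 87.251066394774 tilt 0.15241492048986596 w 0.050461306958783585 F [-0.2267  0.5352 -1.0549]
[0.2, 0.0, -0.1] [-0.09, -0.05, -0.01]
```

```bash
python3 -m pendant '[[[0,0,0],[0,0,-0.5],-1],[[0,0,0],[0,0,-0.5],-1],[[0,0,0],[0,0,0],-1]]'
python3 - <<'E'
from h import *
plan((.526,-.062,.0205),87.4,1)
p=where()[1]; out=[]
for n in("side","top"):
    im=ctrl.get_image(n)[:,:,::-1]; u=proj(n,p)[0]; print(n,u); x,y=u.astype(int)
    out.append(cv2.resize(im[y-35:y+35,x-50:x+50],(400,280),interpolation=cv2.INTER_CUBIC))
cv2.imwrite('pics/r10.png',np.hstack(out))
E
```

```text
time_s: 20.9
ee_pos: [0.5261, -0.0611, 0.0208]
orientation: [0.001, 0.724, 0.69, 0.0]
force: [-0.4, -1.0, -1.2]
gripper_width: 0.051
t 20.9 at [ 0.5261 -0.0611  0.0208] yaw 87.25508530260701 tilt 0.10434283835723644 w 0.05103421772215116 F [-0.3677 -1.0307 -1.2375]
[0.1, 0.0, -0.1] [-0.09, -0.0, 0.03]
side [294.0179 243.2061]
top [290.7031 269.6751]
```

View pics/r10.png

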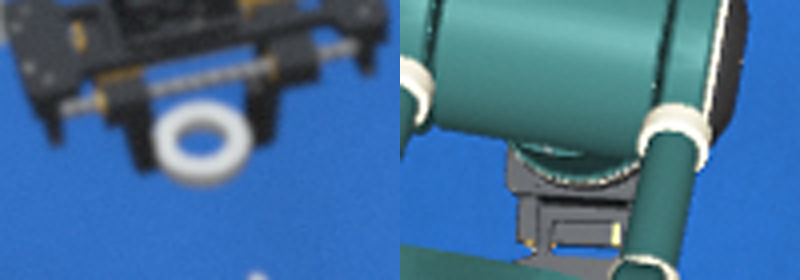

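```bash
python3 - <<'E'
from h import *
print(ray("side",(294.75,243.2),.0225), ray("side",(294.75,244.25),.0165)); plan((.3444,-.3374,.12),29)
E
```

```text
[[ 0.5271 -0.063   0.0225]] [[ 0.5277 -0.0608  0.0165]]
t 21.0 at [ 0.5257 -0.0611  0.0204] yaw 87.2512170939034 tilt 0.06406983150718727 w 0.05045760436821111 F [ 0.5261  0.611  -2.1071]
[0.0, -0.0, 9.7] [-4.75, -2.8, -1.66]
[0.0, -0.0, 9.7] [-5.15, -1.96, -1.66]
[0.0, -0.0, 9.7] [-5.41, -1.06, -1.66]
[0.0, -0.0, 9.7] [-5.51, -0.13, -1.66]
[0.0, -0.0, 9.7] [-5.45, 0.8, -1.66]
[0.0, -0.0, 9.7] [-5.24, 1.7, -1.66]
```

```bash
python3 -m pendant '[[[0,0,0],[0,0,-2.0],-1],[[0,0,0],[0,0,-4.0],-1],[[0,0,0],[0,0,-4.0],-1]]'
python3 - <<'E'
from h import *
plan((.3444,-.3374,.11),29,8)
E
```

```text
time_s: 21.38
ee_pos: [0.5214, -0.0604, 0.1179]
orientation: [-0.004, 0.724, 0.69, -0.003]
force: [0.6, 0.5, -1.2]
gripper_width: 0.0505
t 21.38 at [ 0.5214 -0.0604  0.1179] yaw 87.25207556964564 tilt 0.5670033057756226 w 0.05050270386564234 F [ 0.6072  0.5483 -1.2383]
[-0.1, 0.0, 7.3] [-3.57, -2.04, 0.12]
[-0.1, 0.0, 7.3] [-3.8, -1.57, 0.11]
[-0.1, 0.0, 7.3] [-3.96, -1.08, 0.11]
[-0.1, 0.0, 7.3] [-4.07, -0.57, 0.1]
[-0.1, 0.0, 7.3] [-4.11, -0.05, 0.1]
[-0.1, 0.0, 7.3] [-4.08, 0.47, 0.1]
[-0.1, 0.0, 7.3] [-3.99, 0.98, 0.1]
[-0.1, 0.0, 7.3] [-3.83, 1.48, 0.1]
```

```bash
python3 -m pendant '[[[-0.1,0,7.3],[-3.6,-2.0,0.1],-1],[[-0.1,0,7.3],[-3.8,-1.6,0.1],-1],[[-0.1,0,7.3],[-4.0,-1.1,0.1],-1],[[-0.1,0,7.3],[-4.1,-0.6,0.1],-1],[[-0.1,0,7.3],[-4.1,0,0.1],-1]]'
python3 - <<'E'
from h import *
plan((.3444,-.3374,.11),29,3)
E
```

```text
time_s: 22.0
ee_pos: [0.4116, -0.2371, 0.118]
orientation: [0.004, 0.906, 0.422, 0.003]
force: [-0.6, -0.1, -1.9]
gripper_width: 0.0505
t 22.0 at [ 0.4116 -0.2371  0.118 ] yaw 49.95050754092681 tilt 0.6082266507407578 w 0.050464285157508566 F [-0.5814 -0.1217 -1.9473]
[0.2, -0.1, 7.0] [-4.0, 0.43, 0.26]
[0.2, -0.1, 7.0] [-3.92, 0.92, 0.26]
[0.2, -0.1, 7.0] [-3.78, 1.39, 0.27]
```

```bash
python3 -m pendant '[[[0.2,0,7.0],[-4.0,0.4,0.3],-1],[[0.2,0,7.0],[-3.9,0.9,0.3],-1],[[0.2,0,7.0],[-3.6,1.3,0.3],-1],[[0,0,0],[0,0,0],-1]]'
python3 - <<'E'
from h import *
plan((.3444,-.3374,.0155),29,3)
E
```

```text
time_s: 22.5
ee_pos: [0.3405, -0.3393, 0.1084]
orientation: [-0.001, 0.97, 0.242, 0.002]
force: [-0.6, 0.9, -1.3]
gripper_width: 0.0505
t 22.5 at [ 0.3405 -0.3393  0.1084] yaw 28.004793367153695 tilt 0.24966572127261213 w 0.05050461476198806 F [-0.5616  0.8767 -1.3075]
[-0.0, -0.1, -0.3] [0.13, 0.01, 3.1]
[-0.0, -0.1, -0.3] [0.14, 0.01, 3.1]
[-0.0, -0.1, -0.3] [0.14, 0.01, 3.1]
```

```bash
python3 -m pendant '[[[0,0,0],[0.2,0,3.0],-1],[[0,0,0],[0.2,0,3.0],-1],[[0,0,0],[0,0,1.5],-1],[[0,0,0],[0,0,0.6],-1],[[0,0,0],[0,0,0],-1]]'
python3 - <<'E'
from h import *
plan((.3444,-.3374,.0155),29,1)
E
```

```text
time_s: 23.12
ee_pos: [0.3464, -0.3363, 0.0266]
orientation: [-0.0, 0.97, 0.244, 0.003]
force: [-0.3, 0.0, -1.6]
gripper_width: 0.051
t 23.12 at [ 0.3464 -0.3363  0.0266] yaw 28.225372660073933 tilt 0.3423834513437473 w 0.05099510321436209 F [-0.2689  0.0475 -1.6022]
[0.0, -0.3, -0.8] [-0.24, -0.0, 1.11]
```

```bash
python3 -m pendant '[[[0,-0.3,0],[-0.2,0,0.5],-1],[[0,0,0],[0,0,0.4],-1],[[0,0,0],[0,0,0.2],-1],[[0,0,0],[0,0,0.1],-1]]'
python3 - <<'E'
from h import *
plan((.3444,-.3374,.0155),29,1)
E
```

```text
time_s: 23.62
ee_pos: [0.3461, -0.3388, 0.0161]
orientation: [0.002, 0.97, 0.244, 0.001]
force: [0.2, 0.4, -1.5]
gripper_width: 0.0509
t 23.62 at [ 0.3461 -0.3388  0.0161] yaw 28.243330780203088 tilt 0.30446662137089175 w 0.05094374892563594 F [ 0.2161  0.3651 -1.518 ]
[0.3, -0.1, -0.8] [-0.09, -0.21, 0.06]
```

```bash
python3 -m pendant '[[[0.2,0,0],[0,0,0.1],-1],[[0,0,0],[0,0,0.1],-1]]'
python3 - <<'E'
from h import *
plan((.3444,-.3374,.0155),29,1)
E
```

```text
time_s: 23.88
ee_pos: [0.3462, -0.3389, 0.0153]
orientation: [0.0, 0.97, 0.244, 0.001]
force: [-3.5, 4.8, 14.0]
gripper_width: 0.0505
t 23.88 at [ 0.3462 -0.3389  0.0153] yaw 28.237738039315992 tilt 0.09028530948418688 w 0.050476090624201046 F [-3.4801  4.8096 13.9794]
[0.0, -0.1, -0.8] [-0.09, -0.22, -0.02]
```

Contact with the floor. Open, rise, and check both objects.

```bash
python3 -m pendant '[[[0,0,0],[0,0,0],0.4],[[0,0,0],[0,0,0],0.5],[[0,0,0],[0,0,0],0.5],[[0,0,0],[0,0,0],0.5]]'
python3 -m pendant '[[[0,0,0],[0,0,-2.0],0.5],[[0,0,0],[0,0,-4.0],0.5],[[0,0,0],[0,0,-6.0],0.5],[[0,0,0],[-6.0,0,-4.0],0.5],[[0,0,0],[-6.0,0,-2.0],0.5]]'
python3 -m pendant '[[[0,0,0],[-4.0,-4.0,-4.0],0.5],[[0,0,0],[-1.0,-5.0,0],0.5],[[0,0,0],[0,0,0],0.5]]'
python3 - <<'E'
from h import *
plan((.3444,-.3374,.0155),29,1)
im=ctrl.get_image('top')[:,:,::-1]; cv2.imwrite('pics/top11.png',im)
cv2.imwrite('pics/t11.png',cv2.resize(im[110:430,160:540],(760,640))[:600])
E
```

```text
time_s: 24.38
ee_pos: [0.347, -0.3399, 0.016]
orientation: [0.001, 0.97, 0.244, 0.001]
force: [0.3, 0.0, -0.0]
gripper_width: 0.0665
time_s: 25.0
ee_pos: [0.2477, -0.3914, 0.1932]
orientation: [-0.001, 0.969, 0.248, -0.0]
force: [-0.2, -0.6, -0.2]
gripper_width: 0.066
time_s: 25.38
ee_pos: [0.1624, -0.3397, 0.2324]
orientation: [0.002, 0.969, 0.245, -0.001]
force: [0.4, -0.8, -0.4]
gripper_width: 0.0661
t 25.38 at [ 0.1624 -0.3397  0.2324] yaw 28.387001377366317 tilt 0.2501573750549168 w 0.06609679611582071 F [ 0.4198 -0.8453 -0.3804]
[0.2, 0.1, -0.6] [16.16, 8.37, 21.68]
```

View pics/t11.png

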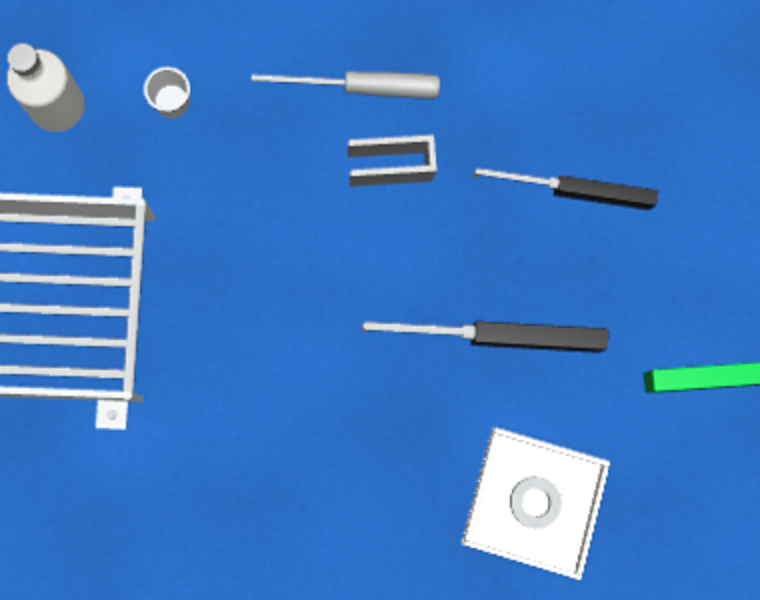

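The ring lies flat in the middle of the tray at crop (536,502). The hook stands level on the mat from (363,326) to (608,340), well in front of the guard. The cup, bottle and screwdriver look unmoved, and the arm is clear.

```bash
python3 -m pendant '[[[0,0,0],[0,0,0],0.5],[[0,0,0],[0,0,0],0.5]]'; python3 -c "
from h import *
a=cv2.imread('pics/top0.png').astype(int);b=cv2.imread('pics/top11.png').astype(int)
print('bystander pixels changed',[(np.abs(a-b)[y:y2,x:x2].max(2)>60).sum() for y,y2,x,x2 in((125,180,155,210),(140,172,228,262),(140,165,280,385))])
ctrl.job_done()"
```

```text
time_s: 25.68
ee_pos: [0.1648, -0.3427, 0.2333]
orientation: [0.004, 0.969, 0.246, -0.0]
force: [-0.2, -0.2, 0.2]
gripper_width: 0.066
bystander pixels changed [np.int64(0), np.int64(0), np.int64(0)]
the job is handed in; nothing more can be done
```

The job is handed in at about 25.7 s of the 72 s allowed. I lifted the hook out of its rest, laid it on the mat and let go. I then took it again near the tail, put its end in the ring's hole, and drew the ring out about 0.12 m in front of the guard. I set the hook down further back and laid the ring in the tray.

**Last checks:**
- **Ring:** the last top picture shows it flat, near the middle of the tray.
- **Hook:** the same picture shows it level on the mat, with its tip well in front of the guard.
- **Cup, bottle, screwdriver:** no pixels changed around any of them since the start. I took the grey-handled tool to be the screwdriver.
- **Arm:** it is raised clear of everything.

**Readings that were off:**
- The upward force on the tool briefly read 26 N as I lowered the hook into the ring. I took this to be the handle pressing on the mat. It went away when I raised the tool by 1 mm.
- The fingers read 50.5 mm on the 52 mm ring, but a side picture showed the ring centred in the grip to about 2 mm.

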